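Open the optics lockbox by its code dials

TASK

Open the grey lockbox that holds the spare microscope optics: read from the robot's side, with the lid at the top, turn its three dials to the code ten o'clock (left), one o'clock (middle) and eleven o'clock (right). Then draw the bolt knob fully back towards the dials, so that it frees the lid, and swing the lid up by its handle until it stands wide open by itself, at least 60 degrees. Leave the dials on the code, and do not knock the dropper bottle and the small carton that stand beside the box.

Things in the scene. Friction and masses are not known exactly. Their poses are not given: they have to be found in the camera images.
- lockbox: grey steel lockbox fixed to the desk, 218 (x) x 230 (y) x 86 mm high. Origin: on the desk under the middle of the box. Its x axis points from the dials (front, robot's side) to the lid (rear); y to the left, z up. The front half (x from -108 to +14 mm) is a lock deck with an aluminium top, 86 mm above the desk; the rear half is a compartment under the lid.
- dial_left (a joint): left code dial, rad: clock angle of its pointer, clockwise seen from above; 0 = twelve o'clock (the long thick mark, on the lid side); one hour mark = pi/6 = 0.524. Code for this dial: ten o'clock = -1.047. Range -3.1 to 3.1, light friction (0.08 Nm), stays where it is left.
- dial_mid (a joint): middle code dial, same kind and same values. Code for this dial: one o'clock = +0.524.
- dial_right (a joint): right code dial, same kind and same values. Code for this dial: eleven o'clock = -0.524.
- dial_left_grip (a point): grip point of the left dial: on its upright axis, 27 mm above the deck (113 mm above the desk). Black knob: a bar grip 40 mm long, 12 mm thick, 7 to 38 mm above the deck, on a round skirt 44 mm across, 7 mm high; a white line on the bar's top and end marks the pointer end. Pinch the bar across its 12 mm. The point's x axis is the pointer direction, z up.
- dial_mid_grip (a point): grip point of the middle dial, on its axis, 27 mm above the deck; same knob. The dials lie in a row 68 mm in front of the box's origin, 75 mm apart, so open the fingers only part of the way when taking one.
- dial_right_grip (a point): grip point of the right dial, on its axis, 27 mm above the deck; same knob.
- bolt (a joint): travel of the bolt, m: 0 = home, its steel plate reaches 12 mm over the lid's edge and holds it shut; 0.018 = fully drawn towards the dials (along the box's -x). The lid is free from about 0.014. Friction 4 N. Below each dial is a hidden disc with a gate: the bolt passes only while all dials are within about 10 degrees of the code, else it stops after 2 mm.
- bolt_knob (a point): grip point of the bolt's round steel knob, on the knob's upright axis, 34 mm above the deck (120 mm above the desk). The knob is 18 to 20 mm across, its top 45 mm above the deck, 62 mm behind the middle dial's axis at rest. It stands on the bolt's flat plate (7.5 mm high) beside a guide strap (12.5 mm high, 52 mm wide), so keep fingertips 14 mm or more above the deck here.
- lid (a joint): opening angle of the lid, rad: 0 = shut, 1.57 = upright, stop at 1.75. The hinge is at the rear edge; its friction (0.16 Nm) holds the lid at any angle.
- lid_handle (a point): middle of the lid's handle: a round steel bar 10 mm thick, 84 mm long, parallel to the hinge, its axis 38 mm above the lid's top (124 mm above the desk when shut), 68 mm in front of the hinge axis, on two legs at its ends. Free space under it and round it, so it may turn in the fingers while the lid swings.
- lid_hinge (a point): middle of the lid's hinge axis (parallel to the box's y), at the box's rear edge, 110 mm behind the box's origin, 83 mm above the desk; the handle's axis runs on a circle of 79 mm radius about it. Does not move.
- dropper_center (a point): middle of the amber dropper bottle, 29 mm across and 102 mm high, standing loose to the left of the box; a bystander
- carton_center (a point): middle of the small white carton, 51 x 51 x 89 mm, standing loose to the right of the box; a bystander

How it is judged (in metres and radians):
On the way, in this order (a step that is already met when the one before it is completed fails the run):
1. all three dials stand at the code, each within 14 degrees (value of joint dial_left between -1.297 and -0.797 rad and value of joint dial_mid between 0.274 and 0.774 rad and value of joint dial_right between -0.774 and -0.274 rad), for 0.2 s.
2. the bolt is drawn clear of the lid (14 mm or more) (value of joint bolt above 0.014 m), for 0.2 s.
3. the lid is open by 55 degrees or more (value of joint lid above 0.96 rad), for 0.2 s.
At the end, for the whole second after the job is handed in: The lid stands still by itself, open by at least 55 degrees (0.96 rad); the bolt is drawn by 14 mm or more; each dial is within 14 degrees (0.25 rad) of its code: left ten o'clock, middle one o'clock, right eleven o'clock (all of step 1 and value of joint bolt above 0.014 m and value of joint lid above 0.96 rad and velocity of joint lid between -0.05 and 0.05 rad/s); the robot touches nothing.
It fails at once if the dropper bottle is knocked (moved by more than 30 mm or tipped by more than 30 degrees) (distance of dropper_center from where it was at the start of the episode above 0.03 m or angle between dropper_center's own z axis and vertical above 0.52 rad).
It fails at once if the small carton is knocked (moved by more than 30 mm or tipped by more than 30 degrees) (distance of carton_center from where it was at the start of the episode above 0.03 m or angle between carton_center's own z axis and vertical above 0.52 rad).
It also fails if it takes over 61 s, if anything falls off the work surface, if the arm or the gripper's body presses on something with over 40 N, if the wrist force passes 120 N, or if a joint passes its speed limit or range.

ROBOT

A 7-joint arm with a two-finger parallel gripper is mounted at the origin on a cart in front of the work surface, level with it; the furniture and walls round the work are solid. World frame = base frame: x ahead of the robot, y to its left, z up, the work surface at z = 0. Lengths are in mm, angles in rad, forces in N, time in s.
With the tool pointing down it reaches from about 400 to 875 mm from the base axis. Payload 4.4 kg.
Tool frame: the origin (TCP) lies at the very end of the fingers, on their centre line; the grasp point (between the pads) lies 19 mm behind it; x points along the fingers, y is the direction in which the jaws open and shut, and the axes are right-handed (so a half turn about x gives the same grasp; the last joint's range is limited). The gripper opens to 85 mm and grips with 20 to 120 N. Pads are 22 mm wide; open, the fingers measure 114 mm over their backs; the gripper's body (76 mm by 85 mm) begins 54 mm behind the grasp point. The pads swing forward as they close: fully open they stand 13 mm farther back than shut.
Start: joints at [1.248, 0.628, 0.038, 1.517, -0.027, 0.996, -0.02], TCP at [165.119, -628.692, 231.313] pointing down, gripper open.
Joint ranges: [-3.06, 3.06], [-0.37, 2.12], [-1.25, 1.32], [0.18, 2.47], [-1.1, 4.24], [0.23, 1.98], [-2.94, 2.94]. Speed limits (rad/s): [2.57, 2.57, 3.14, 3.14, 3.14, 3.14, 3.14].

INTERFACE

Orientations are given as [roll, pitch, yaw] about the fixed x, y, z axes, in that order (R = Rz(yaw) Ry(pitch) Rx(roll)).
In Python, from cell import readout, cams, order gives the robot as it stands. The module is installed in compiled form; this text tells all that it offers.
- The arm moves only by the shell command python3 -m creep 'ROWS'. ROWS is JSON, a list of rows, each a list of 3 entries, a list of its own where there are three numbers: the shift along the tool's x, y, z in units of 10 cm (1.0 is 10 cm), then the turn about the tool's x in units of pi/4 rad (1.0 is pi/4 rad), then the closure, from 0 (fully open) to 1 (shut). In form: [[[x, y, z], spin, gripper], ...]. A call has 1 to 20 rows; each row is the pose to reach, as a shift and turn from the pose commanded when the call began, along the tool's axes at that moment; what a row does not reach only later rows make up. A row lasts 1/10 s, in which the tool goes at most 50 mm and 8.59 degrees, less where a joint would pass 70% of its speed; a pose out of reach is approached as far as the arm can. A call with a number of a shift or a turn outside -1 to 1 is refused whole. A call with a gripper value outside its range is refused whole. The fingers move at their own pace and stop on an object; the grip force is fixed at half the most. Time passes only in rows, so rows that repeat a pose let the fingers close. It gives the time, the measured TCP pose, the force and the opening at its end, in the units of the state.
- readout.read_state(): the state, without advancing time (a new reading comes with each control period).
- cams.get_image(name): name is "scene" or "top" or "wrist"; returns the picture (400x640x3 uint8, blue, green, red); there is no depth.
- cams.get_calibration(name): a dict with "fx", "fy", "cx", "cy" (pixels), "R" (3x3) and "t" (3): a world point X has camera coordinates R X + t. Camera axes: x right, y down, z forward; pixel columns grow to the right and rows downward; lengths in mm; the calibration is good to about 2 mm. A picture is of the moment at which its call begins: read the wrist's pose just before it. get_calibration takes no time and is no camera call; for the wrist camera it gives the pose at the moment of the call.
- order.finish_job(): hands the job in, once; it reports no verdict.
The state is a dict: "clock": time; "qpos": joint angles; "qd": joint speeds; "tau": joint torques, N m; "eef_pos": TCP position; "tool_rot": TCP orientation; "force": force on the tool from outside, world axes, zero at the start; "torque": the same for the moment, N m; "width": finger opening in mm.
Only numpy, scipy, OpenCV 4.12 (cv2) and the standard library are available. Lean on these libraries where they do the work, as an engineer would, in place of code of your own. Each camera call takes 0.05 s, during which the arm holds its last target.

## Working session

There is one attempt and no reset: what is moved stays moved. The work goes in short steps, Python scripts to look and compute and a shell command to move; the robot and the scene stay as the last step left them, time stands still between calls to the robot, and variables do not carry over. Pictures are saved under pics/ and viewed, and the job is handed in when it is done.

```bash
mkdir -p pics
python3 - <<'E'
from cell import readout,cams
import cv2
s=readout.read_state();print(s)
for n in ("scene","top","wrist"):
    c=cams.get_calibration(n);print(n,c)
    cv2.imwrite(f"pics/{n}0.png",cams.get_image(n))
E
```

```text
{'clock': 0.0, 'qpos': array([ 1.24822857,  0.62934074,  0.03843076,  1.51839179, -0.02703225,
        0.99629446, -0.01997093]), 'qd': array([-0.00046553, -0.00115032, -0.00111053,  0.00095017, -0.0001214 ,
        0.00033267,  0.00041054]), 'tau': array([-2.47018152e-04, -5.63408697e+01,  1.22584932e+00, -1.93447798e+01,
        1.09063342e-02,  1.06571533e-02,  2.05586093e-05]), 'eef_pos': array([ 164.9522829 , -628.06287184,  230.38476316]), 'tool_rot': array([-1.57502761,  1.56887918,  1.82335284]), 'force': array([ 0.49218048, -0.49714679,  0.30731789]), 'torque': array([ 0.0380726 , -0.00838913, -0.01166707]), 'width': 85.59668082666337}
scene {'fx': 493.7047178253423, 'fy': 493.7047178253423, 'cx': 316.0741164678225, 'cy': 207.20778996037455, 'R': array([[-0.91169584, -0.41080821,  0.00687788],
       [-0.30758464,  0.67132473, -0.67432543],
       [ 0.27240113, -0.61689522, -0.73840227]]), 't': array([364.35378454, 360.75527449, 865.63558885])}
top {'fx': 482.5797756422793, 'fy': 482.5797756422793, 'cx': 321.4515753253284, 'cy': 200.97199531040852, 'R': array([[-0.01679319, -0.99970232,  0.01769907],
       [-0.99917894,  0.01612638, -0.03716697],
       [ 0.03687048, -0.01830869, -0.99915232]]), 't': array([-219.67161384,  504.43213028, 1006.2875211 ])}
wrist {'fx': 295.27519495469943, 'fy': 295.27519495469943, 'cx': 317.1831623073255, 'cy': 201.52277528048765, 'R': array([[ 0.25387999, -0.96723197, -0.00269673],
       [-0.91487702, -0.24104083,  0.3238817 ],
       [-0.31391875, -0.07975991, -0.94609374]]), 't': array([-648.75464104,  -42.71073104,  381.68303599])}
```

View pics/scene0.png

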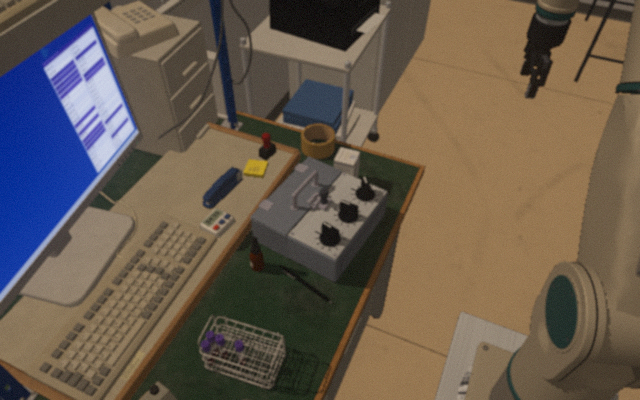

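View pics/top0.png

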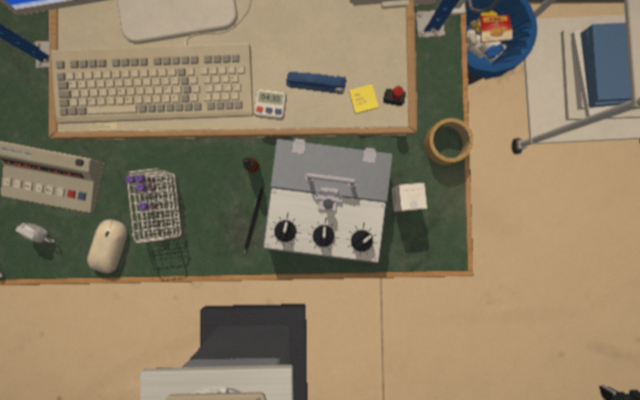

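View pics/wrist0.png

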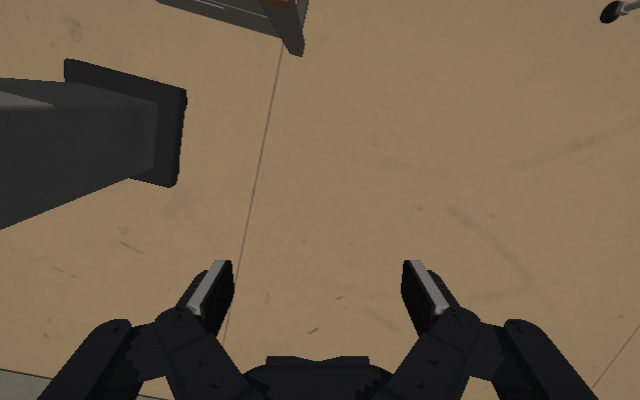

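The top view shows the box at about (328,200), with dials near (285,231), (323,236) and (361,241). The dropper is at (251,164) and the carton at (410,197). I'll zoom in on these next.

Run:
```python
import cv2
i=cv2.imread("pics/top0.png")[125:275,240:440]
cv2.imwrite("pics/topz.png",cv2.resize(i,(800,600),interpolation=cv2.INTER_CUBIC))
i=cv2.imread("pics/scene0.png")[140:280,240:400]
cv2.imwrite("pics/scz.png",cv2.resize(i,(640,560),interpolation=cv2.INTER_CUBIC))
```

```text
(no output)
```

View pics/topz.png

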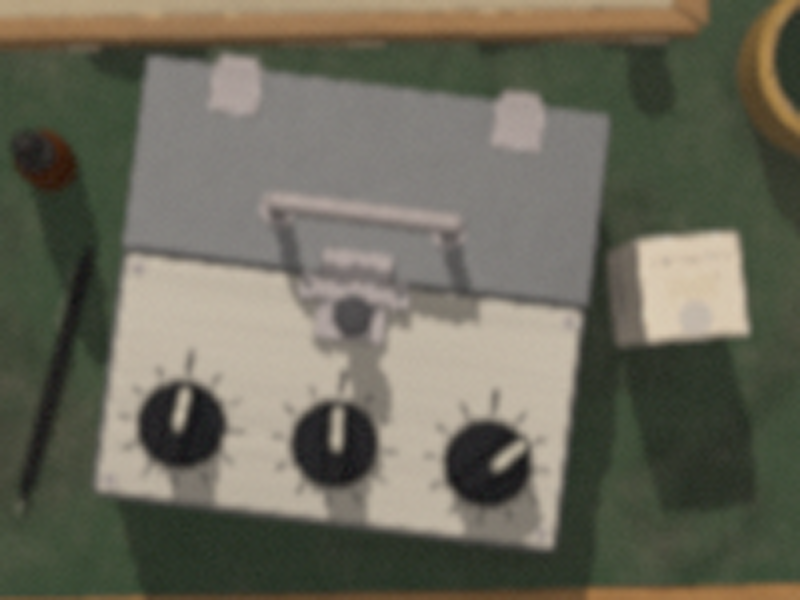

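View pics/scz.png

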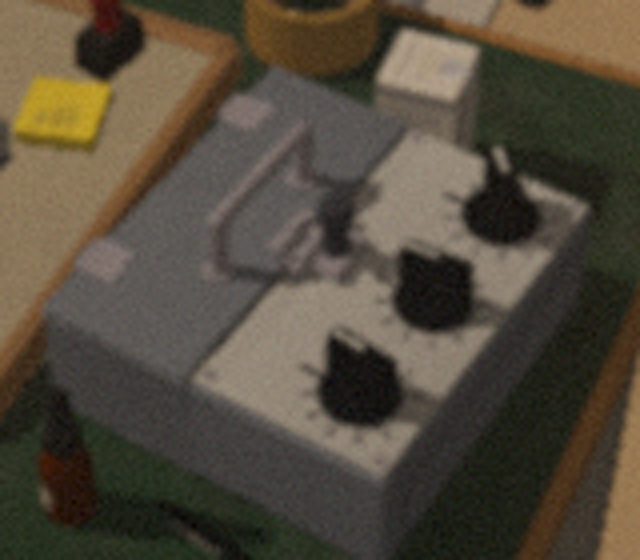

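```bash
cat > h.py <<'E'
import numpy as np
from cell import readout,cams
def ray(c,u,v,z):
    R=np.array(c["R"]);t=np.array(c["t"])
    d=R.T@np.array([(u-c["cx"])/c["fx"],(v-c["cy"])/c["fy"],1]);o=-R.T@t
    return o+d*(z-o[2])/d[2]
def proj(c,X):
    p=np.array(c["R"])@np.array(X,float)+c["t"];return c["fx"]*p[0]/p[2]+c["cx"],c["fy"]*p[1]/p[2]+c["cy"]
E
python3 - <<'E'
from h import *
import cv2
c=cams.get_calibration("top")
Z=lambda u,v,z:ray(c,240+(u+.5)/4-.5,125+(v+.5)/4-.5,z)
FL,FR,BL,BR=[Z(u,v,86)[:2] for u,v in((97,490),(553,550),(148,57),(608,113))]
print(FL,FR,BL,BR)
print("sizes",np.linalg.norm(FL-FR),np.linalg.norm(BL-BR),np.linalg.norm(FL-BL),np.linalg.norm(FR-BR))
xa=(BL-FL)+(BR-FR);ya=(FL-FR)+(BL-BR)
print("yaw",np.arctan2(xa[1],xa[0]),np.arctan2(-ya[0],ya[1]),"mean",(FL+FR+BL+BR)/4)
# dials: dark blobs
i=cv2.imread("pics/top0.png");g=i.max(2)
for (u,v) in((285,231),(323,236),(361,241)):
    m=np.zeros_like(g);m[v-14:v+15,u-14:u+15]=(g[v-14:v+15,u-14:u+15]<80)*255
    n,l,st,ce=cv2.connectedComponentsWithStats(m);k=1+np.argmax(st[1:,4]);
    cn=cv2.findContours((l==k).astype(np.uint8),0,2)[0][0]
    (a,b),r=cv2.minEnclosingCircle(cn);print(st[k],ce[k],"circle",a,b,r,ray(c,*ce[k],93),ray(c,a,b,93))
print("knob",Z(352,317,131))
print("handle",Z(268,203,129),Z(460,228,129))
# pointer line
for a,b in (((178,430),(185,388)),((337,450),(338,405)),((492,470),(523,443))):
    A,B=Z(*a,124)[:2],Z(*b,124)[:2];d=B-A;print("pointer world yaw",np.arctan2(d[1],d[0]),A,B)
# carton top, dropper
for p in((640,240),(738,232),(748,335),(645,345)):print("carton",Z(*p,89))
print("dropper top",Z(32,147,102))
E
```

```text
[ 410.0810233  -113.21034292] [ 376.98401072 -334.53001581] [ 621.1839118  -140.76439491] [ 590.3825671  -366.14546621]
sizes 223.7807182270343 227.47604299375345 212.89353046801955 215.72779275420265
yaw -0.1384935644364918 -0.1420812579598102 mean [ 499.65787823 -238.66255496]
[275 221  21  21 304] [284.97368421 231.78947368] circle 285.0076904296875 231.11538696289062 10.548795700073242 [ 439.29421811 -154.96932489   93.        ] [ 440.59326    -155.05313593   93.        ]
[313 226  21  21 304] [323.36184211 236.40789474] circle 323.5869445800781 235.659423828125 10.65937614440918 [ 429.09684713 -228.99440656   93.        ] [ 430.53384883 -229.45432816   93.        ]
[352 231  20  21 301] [360.80066445 241.13953488] circle 361.5454406738281 240.84091186523438 10.460211753845215 [ 418.69180481 -301.33007647   93.        ] [ 419.24306657 -302.78562808   93.        ]
knob [ 490.74080057 -237.15032086  131.        ]
handle [ 544.67438235 -198.90880514  129.        ] [ 531.59581167 -288.42571925  129.        ]
pointer world yaw -0.17924329355587904 [ 439.48934318 -155.17913729] [ 459.02823107 -158.71934684]
pointer world yaw -0.039254101439651676 [ 428.87356863 -229.27903379] [ 449.87378604 -230.10380213]
pointer world yaw -0.8749483388412908 [ 418.26811869 -301.66300525] [ 430.62320146 -316.45569523]
carton [ 527.39938178 -379.94730978   89.        ]
carton [ 530.5741203  -428.14141975   89.        ]
carton [ 480.08950704 -431.79797133   89.        ]
carton [ 476.03881033 -381.2219395    89.        ]
dropper top [575.80867734 -85.71952713 102.        ]
```

```bash
cat >> h.py <<'E'
from scipy.spatial.transform import Rotation as Ro
def plan(X,jaw=None):
    "X target TCP mm world; jaw = world yaw wanted of tool y (mod pi)"
    s=readout.read_state();R=Ro.from_euler("xyz",s["tool_rot"]).as_matrix()
    d=R.T@(np.array(X,float)-s["eef_pos"])/100
    y=R[:,1];jy=np.arctan2(y[1],y[0])
    print("tcp",s["eef_pos"].round(1),"x",R[:,0].round(3),"jawyaw",jy.round(3),"q",s["qpos"].round(2),"F",s["force"].round(1),"w",round(s["width"],1),"t",s["clock"])
    print("shift",d.round(3))
    if jaw is not None:
        e=(jaw-jy+np.pi/2)%np.pi-np.pi/2
        print("spin units",round(-e/(np.pi/4),3))
BY=-0.141;O=np.array([497.5,-238.5])
def box(x,y,z):
    return np.array([O[0]+x*np.cos(BY)-y*np.sin(BY),O[1]+x*np.sin(BY)+y*np.cos(BY),z])
E
python3 - <<'E'
from h import *
plan(box(-68,0,231),-.04+np.pi/2)
plan(box(-68,75,231),-.18+np.pi/2)
for y in(75,0,-75):print(box(-68,y,0))
print(box(-6,0,0),box(110-68,0,0))
E
```

```text
tcp [ 165.  -628.2  230.6] x [-0.     0.001 -1.   ] jawyaw -1.314 q [ 1.25  0.63  0.04  1.52 -0.03  1.   -0.02] F [-0.2 -0.7 -0.4] w 85.4 t 0.15
shift [ 0.    -3.188 -3.579]
spin units 0.378
tcp [ 165.  -628.2  230.6] x [-0.     0.001 -1.   ] jawyaw -1.314 q [ 1.25  0.63  0.04  1.52 -0.03  1.   -0.02] F [-0.2 -0.7 -0.4] w 85.4 t 0.15
shift [ 1.000e-03 -3.880e+00 -3.869e+00]
spin units 0.556
[ 440.71482941 -154.68804142    0.        ]
[ 430.17483486 -228.94373827    0.        ]
[ 419.6348403  -303.19943512    0.        ]
[ 491.55954425 -237.65680044    0.        ] [ 539.08319024 -244.40239695    0.        ]
```

```bash
python3 - <<'E'
from h import *
plan(box(-68,-75,200),-.875+np.pi/2)
E
for k in 1 2; do :; done
python3 -m creep '[[[0,-0.3,-0.4],0,0.55],[[0,-0.6,-0.8],0,0.55],[[0,-0.75,-1],0,0.55],[[0,-0.75,-1],0,0.55]]'
python3 -m creep '[[[0,-0.3,-0.4],0,0.55],[[0,-0.6,-0.8],0,0.55],[[0,-0.75,-1],0,0.55],[[0,-0.75,-1],0,0.55]]'
python3 - <<'E'
from h import *
plan(box(-68,-75,200),-.875+np.pi/2)
E
```

```text
tcp [ 165.  -628.2  230.6] x [-0.     0.001 -1.   ] jawyaw -1.314 q [ 1.25  0.63  0.04  1.52 -0.03  1.   -0.02] F [-0.2 -0.7 -0.4] w 85.4 t 0.15
shift [ 0.309 -2.496 -3.288]
spin units 1.441
clock: 0.55
eef_pos: [246.9, -526.7, 231.2]
tool_rot: [-2.373, 1.567, 1.033]
force: [0.5, -1.1, -0.1]
width: 38.6
clock: 0.95
eef_pos: [323.4, -429.7, 231.2]
tool_rot: [-2.411, 1.569, 0.993]
force: [0.1, -0.5, 0.6]
width: 38.5
tcp [ 323.4 -429.7  231.2] x [ 0.001  0.002 -1.   ] jawyaw -1.308 q [ 0.86  0.47  0.03  1.83 -0.02  0.84 -0.41] F [ 0.1 -0.5  0.6] w 38.5 t 0.95
shift [ 0.316 -0.971 -1.257]
spin units 1.449
```

```bash
python3 -m creep '[[[0,-0.3,-0.4],0.15,0.55],[[0,-0.6,-0.7],0.35,0.55],[[0,-0.9,-0.9],0.55,0.55],[[0,-0.95,-1],0.75,0.55],[[0,-0.95,-1],0.9,0.55],[[0,-0.95,-1],1,0.55],[[0,-0.95,-1],1,0.55]]'
python3 - <<'E'
from h import *
import cv2
plan(box(-68,-75,200),-.875+np.pi/2)
c=cams.get_calibration("wrist")
im=cams.get_image("wrist")
for y in(75,0,-75):print(proj(c,box(-68,y,124)))
print(proj(c,box(-6,0,131)))
cv2.imwrite("pics/w1.png",im)
E
```

```text
clock: 1.65
eef_pos: [392.5, -317.1, 231.3]
tool_rot: [1.681, 1.569, -1.991]
force: [0.1, -0.3, -0.1]
width: 38.5
tcp [ 392.5 -317.1  231.3] x [-0.001 -0.001 -1.   ] jawyaw -2.101 q [ 0.45  0.43  0.24  1.92 -0.14  0.8  -1.34] F [ 0.1 -0.3 -0.1] w 38.5 t 1.65
shift [ 0.313 -0.258 -0.164]
spin units 0.439
(np.float64(141.24535559022405), np.float64(240.02481839228298))
(np.float64(211.81330819461604), np.float64(211.57798830498456))
(np.float64(287.4098379818301), np.float64(181.10407544964073))
(np.float64(172.11827044409108), np.float64(149.241506315876))
```

View pics/w1.png

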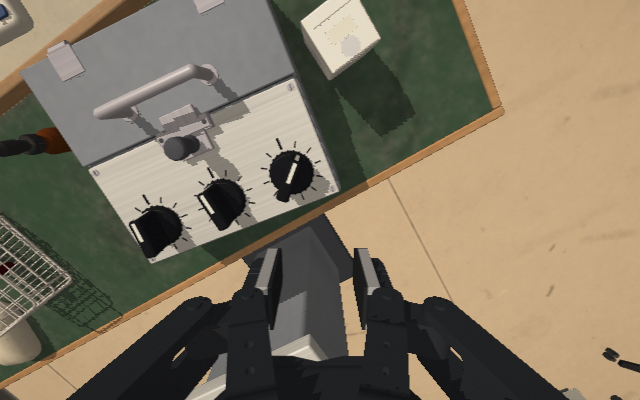

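The wrist view shows the right dial at about (291,173), the middle near (222,203) and the left near (158,230). The projected dial centres agree to within several pixels, so I'll zoom in.

Run:
```python
import cv2
i=cv2.imread("pics/w1.png")[110:280,110:340]
cv2.imwrite("pics/w1z.png",cv2.resize(i,None,fx=3.4,fy=3.4,interpolation=cv2.INTER_CUBIC))
```

```text
(no output)
```

View pics/w1z.png

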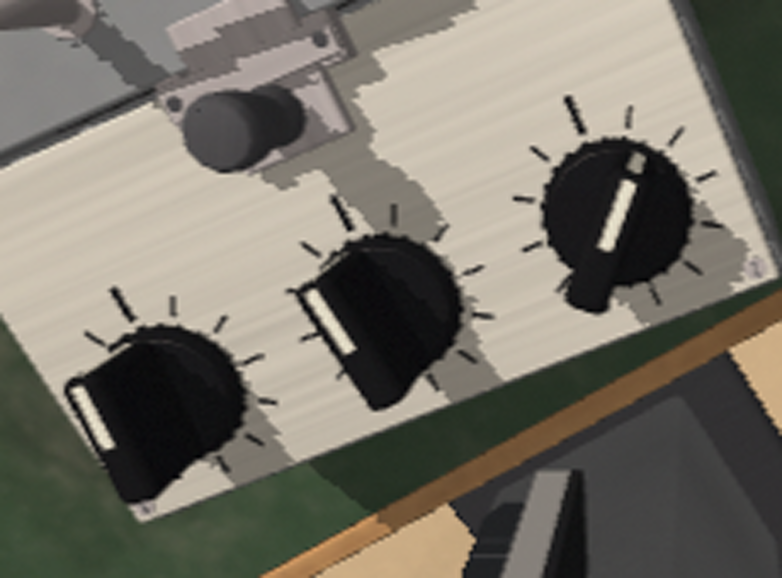

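Run:
```python
from h import *
c=cams.get_calibration("wrist")
W=lambda u,v,z:ray(c,110+u/3.4,110+v/3.4,z)
for n,a,b in(("R",(605,248),(631,183)),("M",(349,352),(309,291)),("L",(108,448),(75,388))):
    A,B=W(*a,124)[:2],W(*b,124)[:2];d=B-A;y=np.arctan2(d[1],d[0]);print(n,A,B,"len",np.linalg.norm(d),"yaw",y,"clock",BY-y)
# 12 and other marks on deck, skirt centres
for n,a in(("R",(618,212)),):print(n,W(*a,93))
for n,a,b in(("R12",(581,131),(568,98)),("M12",(350,230),(333,197)),("L12",(131,320),(113,289))):
    A,B=W(*a,86)[:2],W(*b,86)[:2];d=B-A;print(n,A,B,np.arctan2(d[1],d[0]))
print("knob",W(217,130,131))
for y in(75,0,-75):print(box(-68,y,0))
```

```text
R [ 417.99922256 -302.4673056 ] [ 429.06517381 -317.15702047] len 18.391383846418936 yaw -0.9251783514813338 clock 0.7841783514813337
M [ 428.13179753 -228.17352267] [ 447.17935006 -229.46570199] len 19.09133271588982 yaw -0.06773586712534908 clock -0.0732641328746509
L [ 438.80716981 -153.57348114] [ 457.08853589 -157.93921735] len 18.795424931420293 yaw -0.23441758240834715 clock 0.09341758240834716
R [ 419.41427065 -304.332279     93.        ]
R12 [ 443.72608438 -306.3476057 ] [ 453.41442592 -308.1806096 ] -0.1869866859862519
M12 [ 453.57348302 -231.8234443 ] [ 464.05840254 -233.51710677] -0.1601498203985394
L12 [ 464.48468754 -157.33436815] [ 474.83406989 -159.2308016 ] -0.1812306549539901
knob [ 491.38238817 -238.99664331  131.        ]
[ 440.71482941 -154.68804142    0.        ]
[ 430.17483486 -228.94373827    0.        ]
[ 419.6348403  -303.19943512    0.        ]
```

```bash
python3 -m creep '[[[0,-0.26,-0.16],0.15,0.55],[[0.1,-0.26,-0.16],0.3,0.55],[[0.4,-0.26,-0.16],0.46,0.55],[[0.7,-0.26,-0.16],0.46,0.55],[[0.9,-0.26,-0.16],0.46,0.55],[[0.9,-0.26,-0.16],0.46,0.55],[[0.9,-0.26,-0.16],0.46,0.55]]'
python3 - <<'E'
from h import *
import cv2
plan(box(-68,-75,98),-.89+np.pi/2)
cv2.imwrite("pics/w2.png",cams.get_image("wrist"))
E
```

```text
clock: 2.4
eef_pos: [419.7, -302.1, 141.5]
tool_rot: [1.724, 1.57, -2.308]
force: [0.6, -0.6, 0.4]
width: 38.1
tcp [ 419.7 -302.1  141.5] x [-0. -0. -1.] jawyaw -2.461 q [ 0.38  0.59  0.28  1.98 -0.27  0.61 -1.63] F [ 0.6 -0.6  0.4] w 38.1 t 2.4
shift [ 0.435  0.008 -0.008]
spin units -0.0
```

View pics/w2.png

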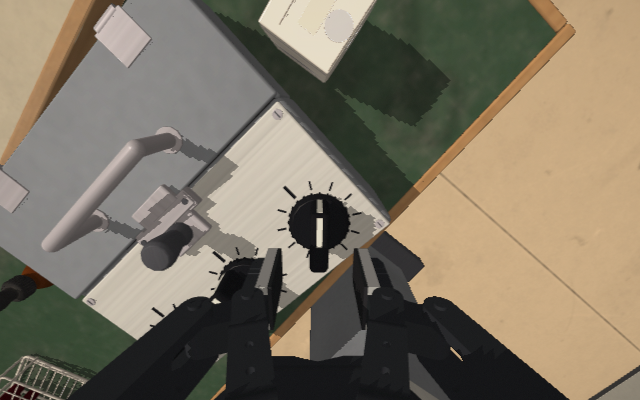

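The bar stands upright at column 318, centred between the fingers, so I'll descend and grip.

```bash
python3 -m creep '[[[0.2,0,0],0,0.55],[[0.43,0,0],0,0.55],[[0.43,0,0],0,0.55],[[0.43,0,0],0,1],[[0.43,0,0],0,1],[[0.43,0,0],0,1],[[0.43,0,0],0,1],[[0.43,0,0],0,1]]'
python3 -m creep '[[[0,0,0],-0.15,1],[[0,0,0],-0.3,1],[[0,0,0],-0.45,1],[[0,0,0],-0.6,1],[[0,0,0],-0.75,1],[[0,0,0],-0.9,1],[[0,0,0],-1,1],[[0,0,0],-1,1]]'
python3 - <<'E'
from h import *
plan(box(-68,-75,98),.383+np.pi/2)
E
```

```text
clock: 3.25
eef_pos: [419.5, -303.1, 100.0]
tool_rot: [2.827, 1.568, -1.206]
force: [-4.7, -3.2, 6.6]
width: 10.9
clock: 4.05
eef_pos: [419.4, -303.1, 100.0]
tool_rot: [1.904, 1.568, -1.341]
force: [-4.8, -2.9, 7.0]
width: 10.6
tcp [ 419.4 -303.1  100. ] x [ 0.001 -0.003 -1.   ] jawyaw -1.675 q [ 0.55  0.64  0.03  2.   -0.03  0.5  -1.08] F [-4.8 -2.9  7. ] w 10.6 t 4.05
shift [ 0.02   0.    -0.003]
spin units -0.62
```

```bash
python3 -m creep '[[[0,0,0],-0.15,1],[[0,0,0],-0.3,1],[[0,0,0],-0.45,1],[[0,0,0],-0.62,1],[[0,0,0],-0.62,1],[[0,0,0],-0.62,1]]'
python3 -m creep '[[[0,0,0],0,0.55],[[0,0,0],0,0.55],[[0,0,0],0,0.55],[[-0.2,0,0],0,0.55],[[-0.45,0,0],0,0.55],[[-0.45,0,0],0,0.55]]'
python3 - <<'E'
from h import *
import cv2
plan(box(-68,0,145),-.05+np.pi/2)
c=cams.get_calibration("wrist")
cv2.imwrite("pics/w3.png",cams.get_image("wrist"))
E
```

```text
clock: 4.65
eef_pos: [419.3, -303.2, 100.0]
tool_rot: [1.214, 1.568, -1.547]
force: [-3.9, -3.6, 7.3]
width: 10.4
clock: 5.25
eef_pos: [422.1, -301.9, 145.8]
tool_rot: [2.251, 1.565, -0.507]
force: [0.8, -0.1, 0.5]
width: 38.1
tcp [ 422.1 -301.9  145.8] x [ 0.005 -0.003 -1.   ] jawyaw -1.188 q [ 0.65  0.56 -0.13  1.97  0.12  0.61 -0.74] F [ 0.8 -0.1  0.5] w 38.1 t 5.25
shift [ 0.007 -0.646 -0.348]
spin units 0.551
```

View pics/w3.png

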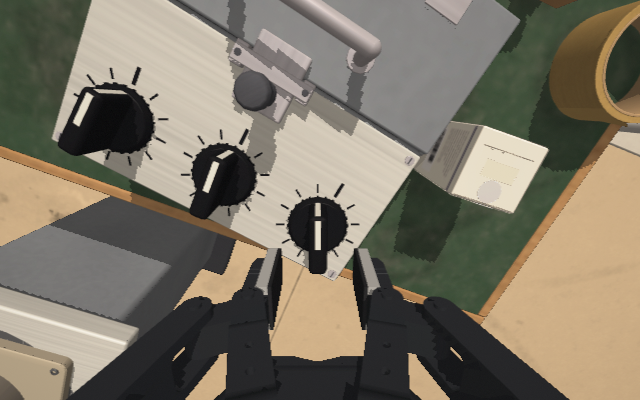

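The right dial now reads eleven: its pointer stands one mark left of the long mark at (338,190). Next is the middle dial.

```bash
python3 -m creep '[[[0,-0.4,-0.2],0.15,0.55],[[0,-0.64,-0.35],0.3,0.55],[[0,-0.64,-0.35],0.45,0.55],[[0,-0.64,-0.35],0.55,0.55],[[0,-0.64,-0.35],0.55,0.55]]'
python3 - <<'E'
from h import *
import cv2
plan(box(-68,0,99),-.05+np.pi/2)
cv2.imwrite("pics/w4.png",cams.get_image("wrist"))
E
```

```text
clock: 5.8
eef_pos: [428.3, -228.0, 142.6]
tool_rot: [-0.205, 1.569, 2.888]
force: [-0.0, 0.5, -0.2]
width: 38.4
tcp [ 428.3 -228.   142.6] x [-0.001  0.    -1.   ] jawyaw -1.619 q [ 0.42  0.53  0.01  2.06 -0.01  0.55 -1.18] F [-0.   0.5 -0.2] w 38.4 t 5.8
shift [ 0.436  0.009 -0.02 ]
spin units 0.002
```

View pics/w4.png

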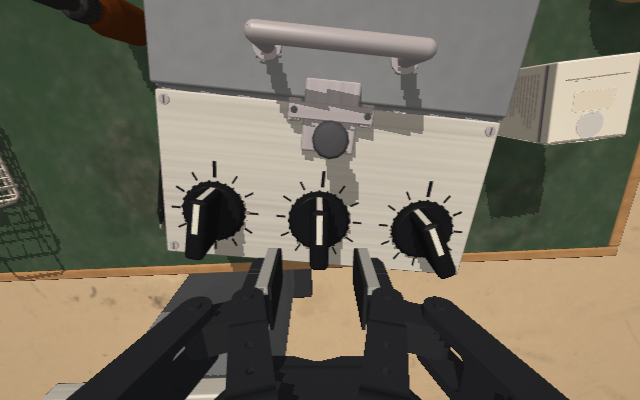

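The middle bar is upright at column 319, aligned with the fingers.

```bash
python3 -m creep '[[[0.2,0.01,-0.02],0,0.55],[[0.43,0.01,-0.02],0,0.55],[[0.43,0.01,-0.02],0,0.55],[[0.43,0.01,-0.02],0,1],[[0.43,0.01,-0.02],0,1],[[0.43,0.01,-0.02],0,1],[[0.43,0.01,-0.02],0,1],[[0.43,0.01,-0.02],0,1]]'
python3 -m creep '[[[0,0,0],0.15,1],[[0,0,0],0.3,1],[[0,0,0],0.45,1],[[0,0,0],0.6,1],[[0,0,0],0.79,1],[[0,0,0],0.79,1],[[0,0,0],0.79,1]]'
python3 - <<'E'
from h import *
plan(box(-68,0,99),-.141-.524+np.pi/2)
E
python3 -m creep '[[[0,0,0],0,0.55],[[0,0,0],0,0.55],[[0,0,0],0,0.55],[[-0.2,0,0],0,0.55],[[-0.45,0,0],0,0.55],[[-0.45,0,0],0,0.55]]'
python3 - <<'E'
from h import *
import cv2
plan(box(-68,75,145),-.2+np.pi/2)
cv2.imwrite("pics/w5.png",cams.get_image("wrist"))
E
```

```text
clock: 6.65
eef_pos: [430.8, -229.3, 101.0]
tool_rot: [-2.609, 1.57, 0.483]
force: [-1.4, 4.2, 6.9]
width: 10.9
clock: 7.35
eef_pos: [430.6, -229.6, 101.1]
tool_rot: [-2.413, 1.57, 0.059]
force: [-1.0, 3.0, 6.6]
width: 10.7
tcp [ 430.6 -229.6  101.1] x [ 0.  0. -1.] jawyaw -2.24 q [ 0.31  0.62  0.17  2.08 -0.23  0.46 -1.58] F [-1.   3.   6.6] w 10.7 t 7.35
shift [ 0.021 -0.002  0.008]
spin units -0.006
clock: 7.95
eef_pos: [432.2, -231.2, 147.6]
tool_rot: [-2.977, 1.565, -0.506]
force: [-0.4, -0.2, -0.0]
width: 38.6
tcp [ 432.2 -231.2  147.6] x [ 0.005 -0.003 -1.   ] jawyaw -2.241 q [ 0.29  0.54  0.21  2.05 -0.2   0.57 -1.6 ] F [-0.4 -0.2 -0. ] w 38.6 t 7.95
shift [ 0.025 -0.652  0.409]
spin units -0.599
```

View pics/w5.png

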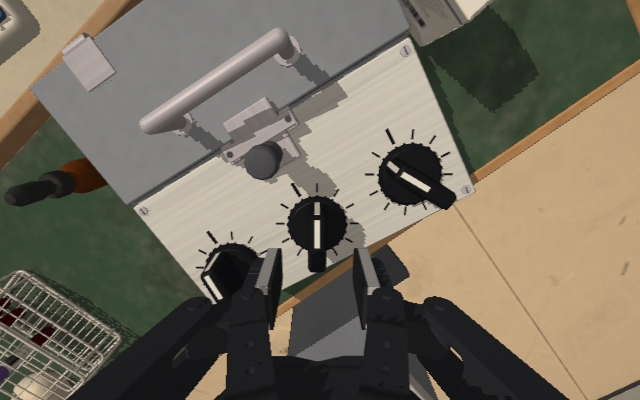

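The middle dial reads one o'clock. Now the left dial.

```bash
python3 -m creep '[[[0,-0.4,0.25],-0.15,0.55],[[0,-0.65,0.41],-0.3,0.55],[[0,-0.65,0.41],-0.45,0.55],[[0,-0.65,0.41],-0.6,0.55],[[0,-0.65,0.41],-0.6,0.55]]'
python3 - <<'E'
from h import *
import cv2
plan(box(-68,75,99),-.2+np.pi/2)
cv2.imwrite("pics/w6.png",cams.get_image("wrist"))
E
```

```text
clock: 8.5
eef_pos: [438.4, -153.1, 144.6]
tool_rot: [-0.459, 1.57, 2.485]
force: [0.1, 0.3, -0.6]
width: 38.3
tcp [ 438.4 -153.1  144.6] x [-0.001  0.001 -1.   ] jawyaw -1.769 q [ 0.22  0.51  0.08  2.11 -0.08  0.53 -1.41] F [ 0.1  0.3 -0.6] w 38.3 t 8.5
shift [ 0.456  0.012 -0.027]
spin units 0.003
```

View pics/w6.png

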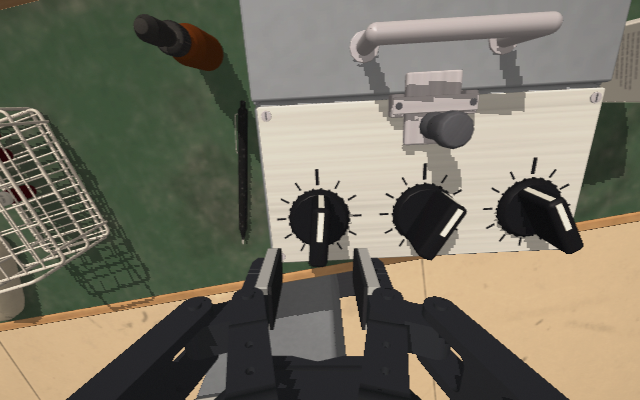

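Aligned again: the bar is upright at column 319.

```bash
python3 -m creep '[[[0.2,0.01,-0.03],0,0.55],[[0.44,0.01,-0.03],0,0.55],[[0.44,0.01,-0.03],0,0.55],[[0.44,0.01,-0.03],0,1],[[0.44,0.01,-0.03],0,1],[[0.44,0.01,-0.03],0,1],[[0.44,0.01,-0.03],0,1],[[0.44,0.01,-0.03],0,1]]'
python3 -m creep '[[[0,0,0],-0.15,1],[[0,0,0],-0.3,1],[[0,0,0],-0.45,1],[[0,0,0],-0.6,1],[[0,0,0],-0.75,1],[[0,0,0],-0.9,1],[[0,0,0],-1,1],[[0,0,0],-1,1]]'
python3 - <<'E'
from h import *
plan(box(-68,75,99),-.141+1.047+np.pi/2)
E
```

```text
clock: 9.35
eef_pos: [441.8, -155.1, 102.0]
tool_rot: [3.117, 1.57, -0.224]
force: [-0.4, 0.4, 5.0]
width: 10.7
clock: 10.15
eef_pos: [441.7, -154.4, 102.0]
tool_rot: [-3.095, 1.57, 0.636]
force: [-0.5, 3.0, 6.8]
width: 10.7
tcp [ 441.7 -154.4  102. ] x [ 0.001  0.001 -1.   ] jawyaw -0.982 q [ 0.37  0.59 -0.14  2.13  0.19  0.43 -0.89] F [-0.5  3.   6.8] w 10.7 t 10.15
shift [ 0.03  -0.003  0.01 ]
spin units -0.404
```

```bash
python3 -m creep '[[[0,0,0],-0.15,1],[[0,0,0],-0.3,1],[[0,0,0],-0.4,1],[[0,0,0],-0.4,1],[[0,0,0],-0.4,1]]'
python3 -m creep '[[[0,0,0],0,0.55],[[0,0,0],0,0.55],[[0,0,0],0,0.55],[[-0.2,0,0],0,0.55],[[-0.5,0,0],0,0.55],[[-0.6,0,0],0,0.55],[[-0.6,0,0],0,0.55]]'
python3 - <<'E'
from h import *
import cv2
plan(box(-6,0,160),-.141+np.pi/2)
cv2.imwrite("pics/w7.png",cams.get_image("wrist"))
E
```

```text
clock: 10.65
eef_pos: [441.5, -154.2, 102.0]
tool_rot: [3.133, 1.57, 0.893]
force: [-1.0, 3.4, 6.7]
width: 10.9
clock: 11.35
eef_pos: [442.6, -155.5, 162.5]
tool_rot: [1.891, 1.567, -0.35]
force: [-0.5, 0.0, -0.5]
width: 38.3
tcp [ 442.6 -155.5  162.5] x [ 0.003 -0.001 -1.   ] jawyaw -0.67 q [ 0.48  0.49 -0.29  2.08  0.24  0.6  -0.64] F [-0.5  0.  -0.5] w 38.3 t 11.35
shift [0.027 0.894 0.339]
spin units 1.326
```

View pics/w7.png

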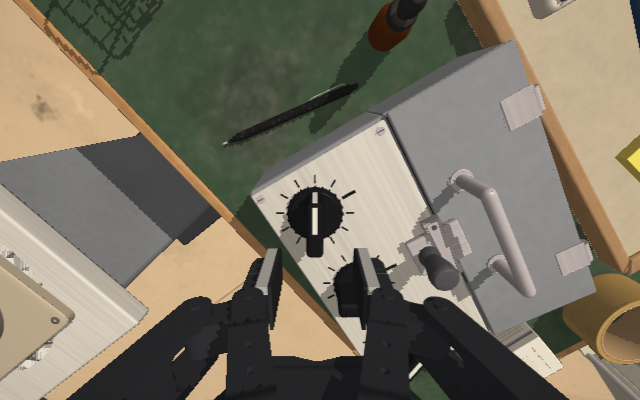

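The left dial reads ten o'clock, two marks left of the long mark. Next I'll move above the bolt knob with the jaws along the box's y.

```bash
python3 -m creep '[[[0,0.4,0.15],0.15,0.55],[[0,0.8,0.3],0.3,0.55],[[0,0.89,0.34],0.45,0.55],[[0,0.89,0.34],0.6,0.55],[[0,0.89,0.34],0.75,0.55],[[0,0.89,0.34],0.9,0.55],[[0,0.89,0.34],1,0.55],[[0,0.89,0.34],1,0.55]]'
python3 -m creep '[[[0,0,0],0.15,0.55],[[0,0,0],0.33,0.55],[[0,0,0],0.33,0.55],[[0,0,0],0.33,0.55]]'
python3 - <<'E'
from h import *
import cv2
plan(box(-6,0,102),-.141+np.pi/2)
cv2.imwrite("pics/w8.png",cams.get_image("wrist"))
E
```

```text
clock: 12.2
eef_pos: [489.3, -236.6, 159.8]
tool_rot: [-0.212, 1.568, 3.045]
force: [0.3, 0.3, 0.1]
width: 38.4
clock: 12.6
eef_pos: [489.8, -236.7, 160.7]
tool_rot: [0.034, 1.57, 3.037]
force: [0.8, 0.3, -0.2]
width: 38.2
tcp [ 489.8 -236.7  160.7] x [-0.001  0.    -1.   ] jawyaw -1.71 q [ 0.39  0.57  0.01  1.89 -0.01  0.69 -1.3 ] F [ 0.8  0.3 -0.2] w 38.2 t 12.6
shift [ 0.587  0.007 -0.019]
spin units 0.002
```

View pics/w8.png

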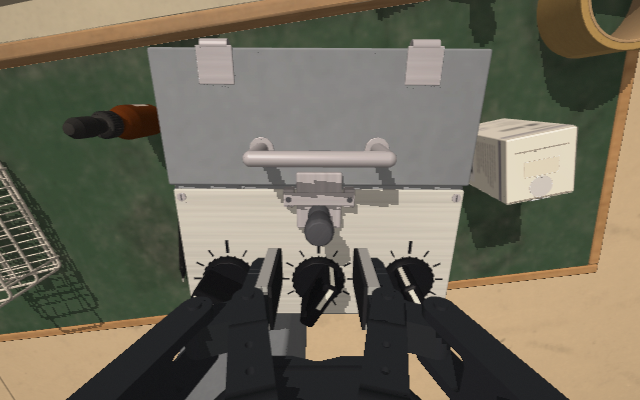

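The knob is centred between the fingers at (319,225), and the lid edge is square to the jaws. I'll descend, grip and draw.

```bash
python3 -m creep '[[[0.2,0.01,-0.02],0,0.55],[[0.4,0.01,-0.02],0,0.55],[[0.57,0.01,-0.02],0,0.55],[[0.57,0.01,-0.02],0,0.55],[[0.57,0.01,-0.02],0,1],[[0.57,0.01,-0.02],0,1],[[0.57,0.01,-0.02],0,1],[[0.57,0.01,-0.02],0,1]]'
python3 - <<'E'
from h import *
plan(box(-24,0,102),-.141+np.pi/2)
E
python3 -m creep '[[[0,0,0.05],0,1],[[0,0,0.1],0,1],[[0,0,0.15],0,1],[[0,0,0.185],0,1],[[0,0,0.185],0,1],[[0,0,0.185],0,1]]'
python3 - <<'E'
from h import *
plan(box(-24,0,102),-.141+np.pi/2)
E
```

```text
clock: 13.45
eef_pos: [492.4, -238.1, 105.1]
tool_rot: [3.067, 1.57, -0.218]
force: [-0.6, 1.5, 1.7]
width: 16.2
tcp [ 492.4 -238.1  105.1] x [ 0.001 -0.    -1.   ] jawyaw -1.714 q [ 0.39  0.66  0.01  1.92 -0.01  0.56 -1.3 ] F [-0.6  1.5  1.7] w 16.2 t 13.45
shift [ 0.03  -0.003  0.189]
spin units -0.003
clock: 14.05
eef_pos: [474.5, -235.6, 105.0]
tool_rot: [3.06, 1.569, -0.225]
force: [3.9, 1.9, 6.0]
width: 16.0
tcp [ 474.5 -235.6  105. ] x [ 0.002 -0.    -1.   ] jawyaw -1.714 q [ 0.4   0.64  0.01  1.97 -0.01  0.53 -1.3 ] F [3.9 1.9 6. ] w 16.0 t 14.05
shift [ 0.03  -0.003  0.008]
spin units -0.003
```

```bash
python3 -m creep '[[[0,0,0],0,0.55],[[0,0,0],0,0.55],[[0,0,0],0,0.55],[[-0.3,0,0],0,0.55],[[-0.6,0,0],0,0.55],[[-0.6,0,0],0,0.55],[[-0.6,0,0],0,0.55]]'
python3 - <<'E'
from h import *
import cv2
plan(box(42,0,165),-.141)
cv2.imwrite("pics/w9.png",cams.get_image("wrist"))
E
```

```text
clock: 14.75
eef_pos: [473.1, -235.7, 164.4]
tool_rot: [1.025, 1.57, -2.261]
force: [0.1, 0.1, -0.4]
width: 38.3
tcp [ 473.1 -235.7  164.4] x [-0. -0. -1.] jawyaw -1.715 q [ 0.4   0.55  0.01  1.93 -0.01  0.67 -1.3 ] F [ 0.1  0.1 -0.4] w 38.3 t 14.75
shift [-0.006 -0.009 -0.665]
spin units 1.996
```

View pics/w9.png

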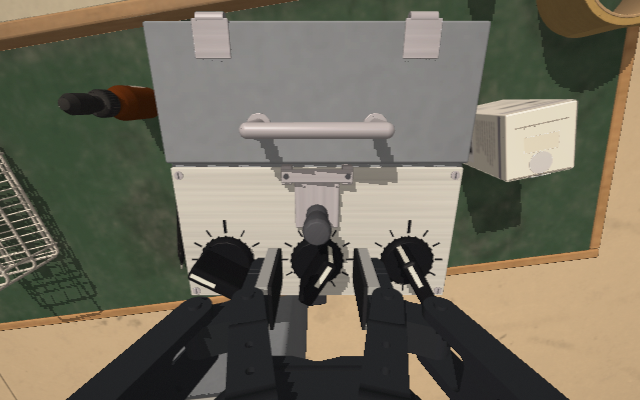

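The bolt is drawn: its plate no longer reaches over the lid edge at row 163. Next I'll go to the handle with a quarter turn.

```bash
python3 -m creep '[[[0,0,-0.3],-0.15,0.55],[[0,0,-0.6],-0.3,0.55],[[0,-0.01,-0.67],-0.45,0.55],[[0,-0.01,-0.67],-0.6,0.55],[[0,-0.01,-0.67],-0.75,0.55],[[0,-0.01,-0.67],-0.9,0.55],[[0,-0.01,-0.67],-1,0.55]]'
python3 -m creep '[[[0,0,0],-0.15,0.55],[[0,0,0],-0.3,0.55],[[0,0,0],-0.45,0.55],[[0,0,0],-0.6,0.55],[[0,0,0],-0.75,0.55],[[0,0,0],-0.9,0.55],[[0,0,0],-1,0.55],[[0,0,0],-1,0.55],[[0,0,0],-1,0.55]]'
python3 - <<'E'
from h import *
import cv2
plan(box(42,0,108),-.141)
cv2.imwrite("pics/w10.png",cams.get_image("wrist"))
cv2.imwrite("pics/s10.png",cams.get_image("scene"))
E
```

```text
clock: 15.5
eef_pos: [538.8, -243.8, 162.4]
tool_rot: [-1.078, 1.567, 2.71]
force: [-0.1, 0.7, -0.1]
width: 38.3
clock: 16.4
eef_pos: [539.3, -244.0, 163.1]
tool_rot: [-1.932, 1.568, 2.635]
force: [0.1, -0.1, -0.6]
width: 38.5
tcp [ 539.3 -244.   163.1] x [-0.002  0.001 -1.   ] jawyaw -0.146 q [ 0.65  0.66 -0.43  1.74  0.36  0.82 -0.1 ] F [ 0.1 -0.1 -0.6] w 38.5 t 16.4
shift [ 0.551 -0.     0.005]
spin units -0.006
```

View pics/w10.png

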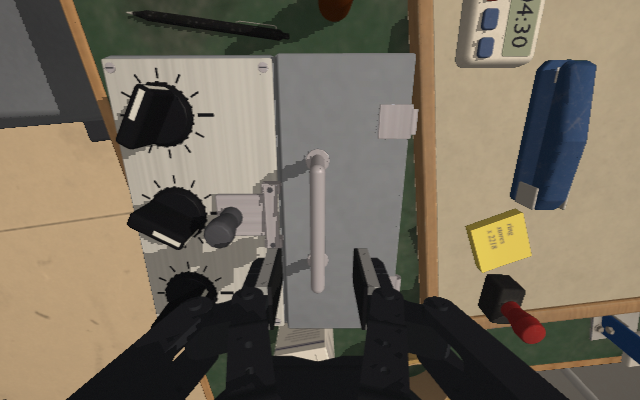

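View pics/s10.png

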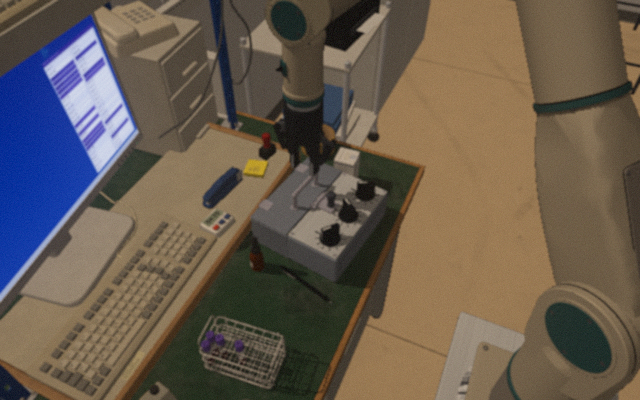

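```bash
python3 -m creep '[[[0.2,0,0],0,0.55],[[0.4,0,0],0,0.55],[[0.54,0,0],0,0.55],[[0.54,0,0],0,0.55],[[0.54,0,0],0,1],[[0.54,0,0],0,1],[[0.54,0,0],0,1],[[0.54,0,0],0,1]]'
python3 - <<'E'
from h import *
plan(box(42,0,108),-.141)
E
```

```text
clock: 17.3
eef_pos: [539.2, -244.0, 111.1]
tool_rot: [-1.339, 1.569, -3.054]
force: [-4.7, 1.6, 6.7]
width: 7.1
tcp [ 539.2 -244.   111.1] x [-0.002 -0.    -1.   ] jawyaw -0.144 q [ 0.62  0.73 -0.39  1.78  0.4   0.71 -0.13] F [-4.7  1.6  6.7] w 7.1 t 17.3
shift [ 0.031 -0.     0.004]
spin units -0.004
```

```bash
python3 -m creep '[[[-0.06,0.04,0],0,1],[[-0.11,0.08,0],0,1],[[-0.16,0.13,0],0,1],[[-0.21,0.18,0],0,1],[[-0.25,0.24,0],0,1],[[-0.285,0.295,0],0,1],[[-0.285,0.295,0],0,1]]'
python3 - <<'E'
from h import *
import cv2
plan(box(42+29.5,0,108+28.5),-.141)
cv2.imwrite("pics/s11.png",cams.get_image("scene"))
cv2.imwrite("pics/w11.png",cams.get_image("wrist"))
E
```

```text
clock: 18.0
eef_pos: [565.2, -247.8, 139.6]
tool_rot: [-1.517, 1.561, 3.051]
force: [-13.5, 3.4, 12.1]
width: 7.5
tcp [ 565.2 -247.8  139.6] x [-0.01   0.001 -1.   ] jawyaw -0.144 q [ 0.62  0.72 -0.41  1.68  0.37  0.83 -0.11] F [-13.5   3.4  12.1] w 7.5 t 18.0
shift [0.03  0.032 0.003]
spin units -0.004
```

View pics/w11.png

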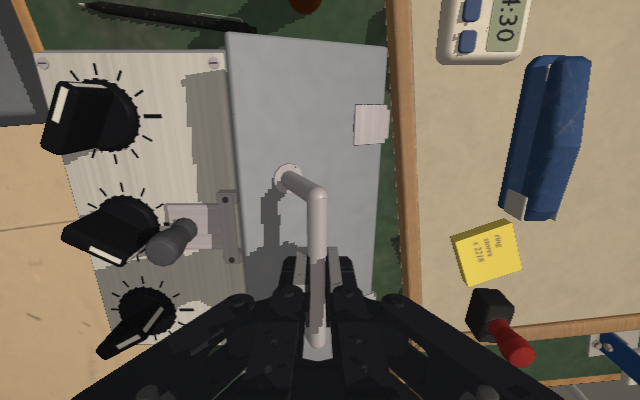

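The lid is up about 27° and the bar is held at column 318. I'll continue along the arc.

```bash
python3 -m creep '[[[-0.031,0.063,0],0,1],[[-0.056,0.128,0],0,1],[[-0.076,0.194,0],0,1],[[-0.089,0.262,0],0,1],[[-0.097,0.331,0],0,1],[[-0.099,0.4,0],0,1],[[-0.094,0.469,0],0,1],[[-0.084,0.538,0],0,1],[[-0.068,0.605,0],0,1],[[-0.068,0.605,0],0,1],[[-0.068,0.605,0],0,1]]'
python3 - <<'E'
from h import *
import cv2
plan(box(42+90,0,108+35),-.141)
cv2.imwrite("pics/s12.png",cams.get_image("scene"))
cv2.imwrite("pics/w12.png",cams.get_image("wrist"))
E
```

```text
clock: 19.2
eef_pos: [631.3, -257.3, 147.3]
tool_rot: [1.516, 1.566, -0.199]
force: [-1.2, 1.5, 4.4]
width: 7.5
tcp [ 631.3 -257.3  147.3] x [ 0.004 -0.001 -1.   ] jawyaw -0.144 q [ 0.58  0.79 -0.42  1.49  0.37  0.93 -0.09] F [-1.2  1.5  4.4] w 7.5 t 19.2
shift [ 0.043 -0.032  0.002]
spin units -0.004
```

View pics/w12.png

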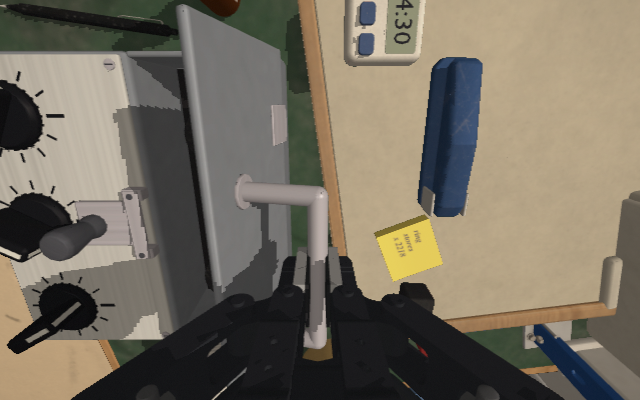

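View pics/s12.png

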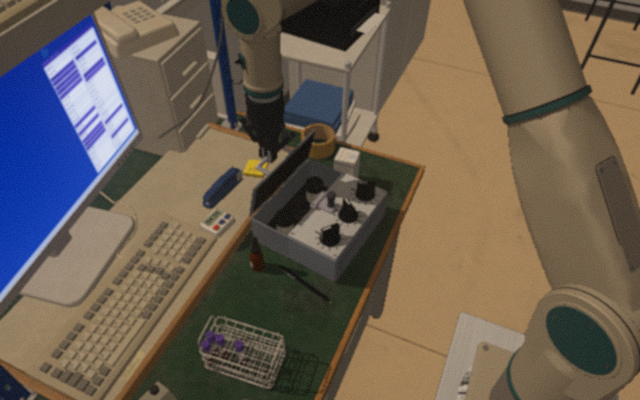

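The lid stands at about 75°, and the dials and bolt are unchanged. I'll release partly and withdraw upward.

```bash
python3 -m creep '[[[0,0,0],0,0.75],[[0,0,0],0,0.75],[[0,0,0],0,0.75],[[0,0,0],0,0.75]]'
python3 - <<'E'
from h import *
plan(box(132,0,250))
E
python3 -m creep '[[[-0.1,0,0],0,0.75],[[-0.25,0,0],0,0.75],[[-0.5,0,0],0,0.75],[[-0.8,0,0],0,0.75],[[-1,0,0],0,0.75],[[-1,0,0],0,0.75],[[-1,0,0],0,0.75],[[-1,0,0],0,0.75]]'
python3 - <<'E'
from h import *
import cv2
plan(box(132,0,250))
cv2.imwrite("pics/s13.png",cams.get_image("scene"))
cv2.imwrite("pics/w13.png",cams.get_image("wrist"))
cv2.imwrite("pics/t13.png",cams.get_image("top"))
E
```

```text
clock: 19.7
eef_pos: [629.2, -257.1, 145.4]
tool_rot: [-2.859, 1.571, 1.71]
force: [0.2, 0.7, -0.2]
width: 21.4
tcp [ 629.2 -257.1  145.4] x [-0.  0. -1.] jawyaw -0.144 q [ 0.58  0.79 -0.41  1.5   0.37  0.93 -0.09] F [ 0.2  0.7 -0.2] w 21.4 t 19.7
shift [-1.046e+00 -1.000e-02  1.000e-03]
clock: 20.5
eef_pos: [628.5, -257.0, 244.9]
tool_rot: [-1.629, 1.569, 2.94]
force: [0.1, 0.2, -1.0]
width: 21.3
tcp [ 628.5 -257.   244.9] x [-0.001  0.    -1.   ] jawyaw -0.144 q [ 0.59  0.69 -0.45  1.4   0.31  1.12 -0.05] F [ 0.1  0.2 -1. ] w 21.3 t 20.5
shift [-0.051 -0.003  0.001]
```

View pics/w13.png

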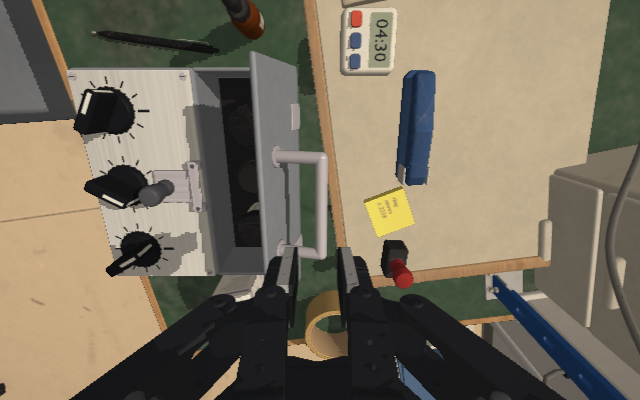

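View pics/s13.png

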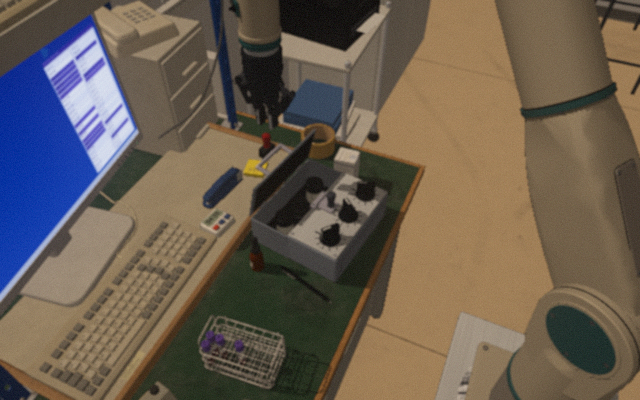

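View pics/t13.png

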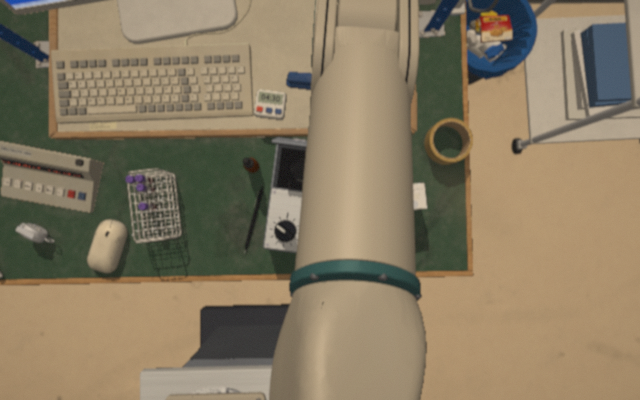

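The gripper is clear and the lid stands open by itself; the bottle at (243,15) and the carton in the scene view at (347,158) have not moved. One last measurement of the dials and lid before handing in.

Run:
```python
from h import *
import cv2
c=cams.get_calibration("wrist")
print("handle pred by lid angle:")
for t in(65,72,78):
    a=np.radians(148.9-t);p=box(110+79.4*np.cos(a),0,83+79.4*np.sin(a));print(t,np.round(proj(c,p)))
i=cv2.imread("pics/w13.png")[60:280,60:210]
cv2.imwrite("pics/w13z.png",cv2.resize(i,None,fx=2.7,fy=2.7,interpolation=cv2.INTER_CUBIC))
```

```text
handle pred by lid angle:
65 [301. 209.]
72 [312. 209.]
78 [322. 208.]
```

View pics/w13z.png

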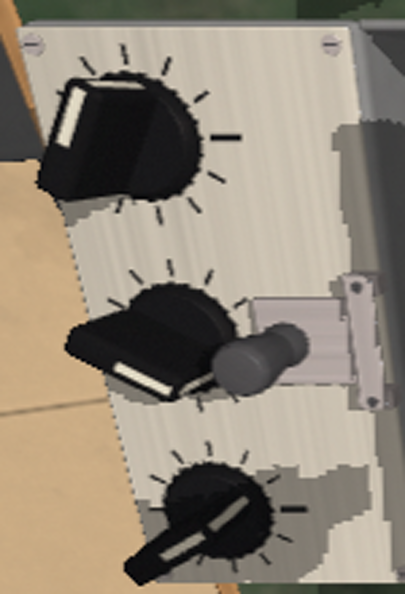

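Run:
```python
from h import *
c=cams.get_calibration("wrist")
W=lambda u,v,z:ray(c,60+u/2.7,60+v/2.7,z)
for n,a,b in(("L",(66,145),(76,88)),("M",(117,367),(170,392)),("R",(163,557),(202,532))):
    d=(W(*b,124)-W(*a,124))[:2];print(n,BY-np.arctan2(d[1],d[0]))
print(readout.read_state()["force"])
k=W(243,368,131);print("knob box x",(k[:2]-O)@[np.cos(BY),np.sin(BY)])
from cell import order
print(order.finish_job())
```

```text
L -1.1552108857046084
M 0.5120589400247986
R -0.5613085586247192
[0.33082016 0.31656571 0.35387944]
knob box x -20.8126995388027
the job is handed in; nothing more can be done
None
```

The lockbox is open and the job is handed in, at about 21 s of the 61 s allowed. I set the three dials by their bars, drew the bolt 18 mm, swung the lid up by its handle, then let go and withdrew straight up. No verdict was reported, so what follows rests on my own checks.

| Check | Last reading | Needed |
|---|---|---|
| Left dial | −1.16 rad (code −1.047) | −1.297 to −0.797 |
| Middle dial | 0.51 rad (code 0.524) | 0.274 to 0.774 |
| Right dial | −0.56 rad (code −0.524) | −0.774 to −0.274 |
| Bolt | about 18 mm of tool travel | 14 mm or more |
| Lid | about 77° | 55° or more |
| Force on the tool | about 0.6 N, fingers clear | touching nothing |

- **Left dial:** the −1.16 rad is a rough reading off a few pixels in a slanted view, about 6° from the code. The gripper's angle when it let go put this dial within 0.01 rad of the code, and the close-up then showed the pointer on the ten o'clock mark.
- **Bolt:** a last camera estimate of the knob's position gave 14.8 mm, less than the 18 mm of tool travel. It is the rougher of the two figures but still above the limit. The bolt plate was clear of the lid, which opened freely.
- **Bystanders:** the dropper bottle and the carton looked unmoved and upright in the last pictures; I did not measure them.

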